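Lock the kraft-paper roll onto its spindle with the linchpin

ROBOT

A 7-joint arm with a two-finger parallel gripper is mounted at the origin on the work surface. World frame = base frame: x ahead of the robot, y to its left, z up, the work surface at z = 0. Lengths are in m, angles in rad, forces in N, time in s.
With the tool pointing down it reaches from about 0.35 to 0.9 m from the base axis. Payload 8.1 kg.
Tool frame: the origin (TCP) lies at the very end of the fingers, on their centre line; the grasp point (between the pads) lies 19 mm behind it; z points along the fingers, x is the direction in which the jaws open and shut, and the axes are right-handed (so a half turn about z gives the same grasp; the last joint's range is limited). The gripper opens to 92 mm and grips with 3 to 60 N. Pads are 19 mm wide; open, the fingers measure 130 mm over their backs; the gripper's body (75 mm by 190 mm) begins 47 mm behind the grasp point.
Start: joints at [-1.386, 0.434, 0.025, 1.573, -0.012, 1.134, -0.075], TCP at [0.177, 0.599, 0.227] pointing down, gripper open.
Joint ranges: [-2.62, 2.62], [-0.44, 2.09], [-1.27, 1.32], [0.08, 2.57], [-1.32, 4.46], [0.12, 2], [-2.74, 2.74]. Speed limits (rad/s): [2.22, 2.22, 3.01, 3.01, 3.14, 3.14, 3.14].

INTERFACE

Orientations are given as a rotation vector (axis times angle).
In Python, from cell import status, viewer, arm gives the robot as it stands.
- The arm moves only by the tool jog_arm, never from a script. Its argument "commands" is text: rows parted by semicolons, each of 7 numbers parted by spaces: the closure, from -1 (fully open) to 1 (shut), then the shift along the world's x, y, z normalised to -1 to 1, where 1 is 0.3 m, then the turn, a rotation vector about the world's x, y, z normalised to -1 to 1, where 1 is 2 pi rad. In form: jaw dx dy dz wx wy wz; .... A call has exactly 5 rows; each row shifts and turns the commanded pose from where the row before left it; what a row does not reach is not made up. A row lasts 1/10 s, in which the tool goes at most 50 mm and 8.59 degrees, less where a joint would pass 70% of its speed; a pose out of reach is approached as far as the arm can. A call with a number of a shift or a turn outside -1 to 1 is refused whole. A call with a gripper value outside its range is refused whole. The fingers move at their own pace and stop on an object; "force" is the grip in N (left out, the last holds). Time passes only in rows, so rows that do not move let the fingers close, or fill a call up. It gives the time, the measured TCP pose, the force and the opening at its end, in the units of the state.
- status.observe(): the state, without advancing time (a new reading comes with each control period).
- viewer.get_image(name): name is "scene" or "top" or "wrist"; returns a dict with "pixels" (420x560x3 uint8, red, green, blue), "z_map" (420x560 float32, m along the optical axis (not along the pixel's ray), 0 where there is no reading), "camera_matrix" (3x3 intrinsics, pixels), "k1" (the pictures are not rectified: a ray, as slopes to the right and down, at radius r is drawn at 1 + k1 r^2 times it, then the intrinsics apply), "R" (3x3) and "t" (3): a world point X has camera coordinates R X + t. Camera axes: x right, y down, z forward; pixel columns grow to the right and rows downward; lengths in m; the calibration is good to about 2 mm. A picture is of the moment at which its call begins.
- arm.sign_off(): hands the job in, once; it reports no verdict.
The state is a dict: "clock": time; "joints": joint angles; "dq": joint speeds; "joint_efforts": joint torques, N m; "position": TCP position; "ee_rot": TCP orientation; "force": force on the tool from outside, world axes, zero at the start; "ft_torque": the same for the moment, N m; "width": opening from 0.0 (shut) to 1.0 (fully open).
Only numpy, scipy, OpenCV 4.12 (cv2) and the standard library are available. Lean on these libraries where they do the work, as an engineer would, in place of code of your own. Each camera call takes 0.05 s, during which the arm holds its last target. There are 200 camera calls.

TASK

Take the big linchpin with the wide wire ring out of the pin rack and push it down through the hole near the free end of the paper roll's spindle until its collar sits on the spindle, with its ring still folded back towards the roll. Then swing the ring over the top of the pin and down over the spindle's free end, so that it hangs round the spindle with its cross bar underneath.

Things in the scene. Friction and masses are not known exactly. Their poses are not given: they have to be found in the camera images.
- linchpin_head (a point): Grip point of the big dark-steel linchpin in a 3-hole aluminium rack beside a small narrow-ringed pin and a ringless one. Head 22 (x) by 18 (y) mm; its top is 14 mm above this point, the 36 mm collar's underside 48 mm below. Shank 10 mm thick, 82 mm long, pointed. z up. Ring hinges on a rod along x 38 mm below this point; it leans back to -y, leaving both x sides of the head free to grip.
- linchpin_ring (a joint): Angle of the linchpin's rectangular wire ring (6 mm wire, legs 68 mm apart): 0 = folded back to the pin's -y, 35 degrees above level; 0.96 = straight up, clear over the head; 2.53 = level to +y; 3.97 = hanging at its closed stop. Swings freely: falls back to 0 if let go before upright, falls on to closed once past upright.
- linchpin_bar (a point): Middle of the ring's cross bar, 68 mm long and parallel to the hinge rod, 80 mm from the rod. The bar rises and passes over the head as it swings.
- spindle_hole (a point): Top centre of the 20 mm square through hole in the 40 mm square steel spindle, 150 mm above the bench. z up, +y to the free end (25 mm away), -y to the roll: black 60 mm hub from 30 mm, 100 mm disc at 115 mm, 110 mm paper roll from 125 mm (top 185 mm above the bench). The pin's +y must point along this +y within about 10 degrees for the ring to pass round the spindle.

How it is judged:
By the outcome, as a careful person would: the job done as asked, in the order asked, and still so for the second after the job is handed in, with the robot touching nothing.
It also fails if it takes over 45 s, if anything falls off the work surface, if the arm or the gripper's body presses on something with over 40 N, if the wrist force passes 120 N, or if a joint passes its speed limit or range.

## Working session

There is one attempt and no reset: what is moved stays moved. The work goes in short steps, Python scripts to look and compute and a tool call to move; the robot and the scene stay as the last step left them, time stands still between calls to the robot, and variables do not carry over. Pictures are saved under pics/ and viewed, about 8 in all and at most 12, crops included, and the job is handed in when it is done.

Besides the shell and the picture viewer there is one more tool, called as name(argument=value, ...) on one line, values as JSON. jog_arm: Moves the arm, as the interface text tells. Scaled input: -1 to 1 covers 0.3 m each way for a shift and 2 pi rad each way for a turn. Its arguments: {"type":"object","properties":{"commands":{"type":"string"},"force":{"type":"number"}},"required":["commands"]}

```bash
ls; mkdir -p pics; cat > h.py <<'E'
import numpy as np, cv2
from cell import status, viewer, arm
def cap(n):
    d=viewer.get_image(n); np.savez('%s.npz'%n,**d); return d
def ld(n): return dict(np.load('%s.npz'%n))
def save(img,f): cv2.imwrite('pics/'+f,img[:,:,::-1])
def rays(d,uv):
    uv=np.asarray(uv,float).reshape(-1,2);K=d['camera_matrix'];k1=float(d['k1'])
    # cv2 model: x*(1+k1 r^2)
    p=cv2.undistortPoints(uv.reshape(-1,1,2),K,np.array([k1,0,0,0.])).reshape(-1,2)
    return np.c_[p,np.ones(len(p))]
def pts(d,uv):
    uv=np.asarray(uv).reshape(-1,2);z=d['z_map'][uv[:,1].astype(int),uv[:,0].astype(int)]
    c=rays(d,uv)*z[:,None]; return (c-d['t'])@d['R']
def plane(d,uv,h):
    r=rays(d,uv)@d['R']; o=-d['R'].T@d['t']; return o+r*((h-o[2])/r[:,2])[:,None]
def proj(d,X):
    X=np.asarray(X,float).reshape(-1,3)
    p,_=cv2.projectPoints(X,cv2.Rodrigues(d['R'])[0],d['t'],d['camera_matrix'],np.array([float(d['k1']),0,0,0.])); return p.reshape(-1,2)
def cloud(d):
    v,u=np.mgrid[0:420,0:560]; uv=np.c_[u.ravel(),v.ravel()]; return pts(d,uv).reshape(420,560,3)
E
python3 - <<'E'
from h import *
s=status.observe();print({k:np.round(v,3) for k,v in s.items()})
for n in('scene','top'):
    d=cap(n); save(d['pixels'],n+'0.png'); print(n,-d['R'].T@d['t'],d['R'][2])
E
```

```text
pics
{'clock': np.float64(0.0), 'joints': array([-1.386,  0.435,  0.025,  1.574, -0.012,  1.134, -0.075]), 'dq': array([ 0.001, -0.   ,  0.001, -0.001,  0.   , -0.001,  0.003]), 'joint_efforts': array([-1.0000e-03, -6.6787e+01,  9.8500e-01, -3.1444e+01, -6.0000e-02,
        4.4000e-02,  0.0000e+00]), 'position': array([0.177, 0.599, 0.226]), 'ee_rot': array([ 2.516e+00,  1.879e+00, -2.000e-03]), 'force': array([-0.105, -0.435, -0.278]), 'ft_torque': array([-0.025, -0.026,  0.039]), 'width': np.float64(0.997)}
scene [1.03039462 0.29880557 0.56689843] [-0.76697828 -0.2968048  -0.56890353]
top [0.46950686 0.07775471 0.84856249] [ 0.04362111  0.00307021 -0.99904343]
```

View pics/scene0.png

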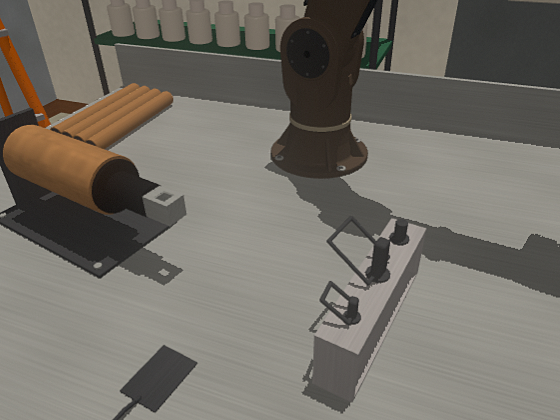

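View pics/top0.png

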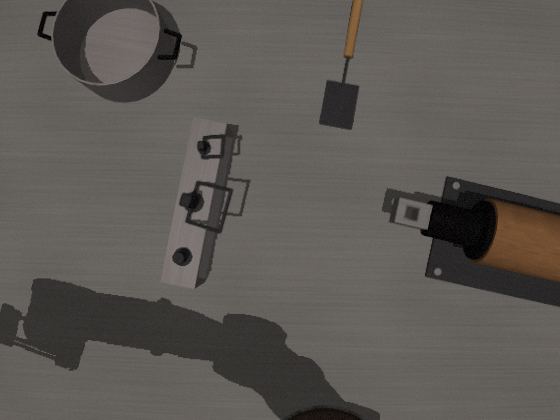

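The scene view shows the rack with the big pin in the middle hole (380,255) and the spindle end at (165,200). The top view shows the hole at (411,213) and the big head at about (191,200). The ring leans to the right there, and the roll also lies to the right of the spindle, so the yaw change should be small. Next I'll measure both.

```bash
python3 - <<'E'
from h import *
d=ld('top');C=cloud(d)
print('axes: right',d['R'][0],'down',d['R'][1])
z=C[...,2]
# spindle top
m=(abs(z-.15)<.006); m[:, :380]=0; m[:,435:]=0; m[:180]=0;m[250:]=0
g=d['pixels'].astype(int).sum(2)
m&=g>300
cs,_=cv2.findContours(m.astype(np.uint8),cv2.RETR_CCOMP,cv2.CHAIN_APPROX_NONE)
for c in cs:
    if cv2.contourArea(c)<40: continue
    P=plane(d,c.reshape(-1,2),.15)[:,:2].astype(np.float32)
    r=cv2.minAreaRect(P*1000);print('spindle contour',cv2.contourArea(c),r)
# roll axis from points on paper
px=d['pixels'].astype(int);mm=(px[...,0]-px[...,2]>50)&(z>.16); mm[:,:480]=0;mm[:150]=0
P=C[mm];print('roll n',len(P),P[:,2].max());P=P[P[:,2]>.175]
print('mean',P.mean(0));
for a in np.linspace(P[:,1].min(),P[:,1].max(),5): 
    q=P[abs(P[:,1]-a)<.01]; print(a,q[:,0].mean(),len(q))
# rack
m=(z>.05)&(z<.3);m[:,150:260]&=True
sub=C[110:295,150:255].reshape(-1,3);print('rack z hist',np.histogram(sub[:,2],bins=np.arange(-.01,.32,.01)))
# head top points
zz=z[180:225,170:235];i=np.argsort(-zz.ravel())[:60]
v,u=np.unravel_index(i,zz.shape)
print(np.round(np.c_[u+170,v+180,C[180:225,170:235].reshape(-1,3)[i]*1000][:60:4]))
E
```

```text
axes: right [ 0.02198641 -0.99975604 -0.00211241] down [-0.99880619 -0.02187323 -0.04367797]
spindle contour 691.5 ((495.86962890625, -122.88995361328125), (53.14379119873047, 37.8632698059082), 78.01924896240234)
spindle contour 276.5 ((496.5472717285156, -119.94972229003906), (27.873395919799805, 30.434959411621094), 77.98490905761719)
roll n 3535 0.8485624876079163
mean [ 0.45890937 -0.29255542  0.18635204]
-0.3521977443847089 0.4474036252358601 151
-0.2447096300229607 0.463994798381827 293
-0.13722151566121252 nan 0
-0.029733401299464335 nan 0
0.07775471306228388 0.46950685672059905 19
rack z hist (array([9317, 3711,   18,   17,   14,   14,   12,    9,    9,   13, 3839,
       1235,  210,  153,  345,   71,  278,   82,    0,    0,    0,    0,
          0,    0,    0,    0,    0,    0,    0,    0,    0,    0]), array([-0.01,  0.  ,  0.01,  0.02,  0.03,  0.04,  0.05,  0.06,  0.07,
        0.08,  0.09,  0.1 ,  0.11,  0.12,  0.13,  0.14,  0.15,  0.16,
        0.17,  0.18,  0.19,  0.2 ,  0.21,  0.22,  0.23,  0.24,  0.25,
        0.26,  0.27,  0.28,  0.29,  0.3 ,  0.31]))
[[179. 199. 470.  78. 849.]
 [180. 220. 470.  78. 849.]
 [189. 200. 509. 234. 163.]
 [186. 200. 509. 238. 163.]
 [180. 201. 507. 248. 162.]
 [184. 196. 515. 242. 162.]
 [187. 205. 501. 237. 162.]
 [184. 198. 512. 242. 161.]
 [185. 196. 515. 241. 161.]
 [183. 197. 513. 244. 161.]
 [185. 204. 502. 240. 161.]
 [188. 201. 507. 236. 161.]
 [187. 199. 510. 237. 161.]
 [182. 198. 512. 245. 161.]
 [183. 205. 501. 243. 161.]]<stdin>:19: RuntimeWarning: Mean of empty slice.
  ret = ret.dtype.type(ret / rcount)
```

```bash
python3 - <<'E'
from h import *
d=ld('top');save(cv2.resize(d['pixels'][120:290,150:260],None,fx=4.5,fy=3.5,interpolation=cv2.INTER_CUBIC)[:595],'c1.png')
E
```

jog_arm(commands="-1 .0736 -.0798 .01 0 0 -.01565;-1 .0736 -.0798 .01 0 0 -.01565;-1 .0736 -.0798 .01 0 0 -.01565;-1 .0736 -.0798 .01 0 0 -.01565;-1 .0736 -.0798 .01 0 0 -.01565")

```text
clock: 0.6
position: [0.2885, 0.4783, 0.2416]
ee_rot: [2.901, 1.205, -0.001]
force: [0.6, 0.3, 0.5]
width: 0.996
```

jog_arm(commands="-1 .0736 -.0798 .01 0 0 -.01565;-1 .0736 -.0798 .01 0 0 -.01565;-1 .0736 -.0798 .01 0 0 -.01565;-1 .0736 -.0798 .01 0 0 -.01565;-1 .0736 -.0798 .01 0 0 -.01565")

```text
clock: 1.1
position: [0.3988, 0.3586, 0.2566]
ee_rot: [3.107, 0.463, -0.001]
force: [0.6, 0.3, -0.1]
width: 0.996
```

jog_arm(commands="-1 .0736 -.0798 .01 0 0 -.01565;-1 .0736 -.0798 .01 0 0 -.01565;-1 .0736 -.0798 .01 0 0 -.01565;-1 .0736 -.0798 .01 0 0 -.01565;-1 .0736 -.0798 .01 0 0 -.01565")

```text
clock: 1.6
position: [0.5091, 0.2391, 0.2716]
ee_rot: [3.126, -0.307, -0.001]
force: [0.5, 0.5, -1.0]
width: 1.003
```

```bash
python3 - <<'E'
from h import *
s=status.observe();print({k:np.round(v,3) for k,v in s.items()})
d=cap('wrist');save(d['pixels'],'w1.png');print(-d['R'].T@d['t'],d['R'])
E
```

```text
{'clock': np.float64(1.6), 'joints': array([-0.907,  0.311,  0.497,  1.692, -0.158,  1.179, -0.565]), 'dq': array([ 0.389,  0.171,  0.321, -0.244, -0.167,  0.14 , -0.254]), 'joint_efforts': array([ -2.748, -54.933,   4.687, -30.461,   0.374,  -0.167,   0.534]), 'position': array([0.509, 0.239, 0.272]), 'ee_rot': array([ 3.126e+00, -3.070e-01, -1.000e-03]), 'force': array([ 0.466,  0.468, -1.027]), 'ft_torque': array([-0.125,  0.067,  0.053]), 'width': np.float64(1.003)}
[0.52266668 0.30770636 0.42976801] [[ 9.80817592e-01 -1.94927759e-01 -1.39428342e-04]
 [-1.88244320e-01 -9.47373758e-01  2.58934428e-01]
 [-5.06055986e-02 -2.53941196e-01 -9.65894892e-01]]
```

View pics/w1.png

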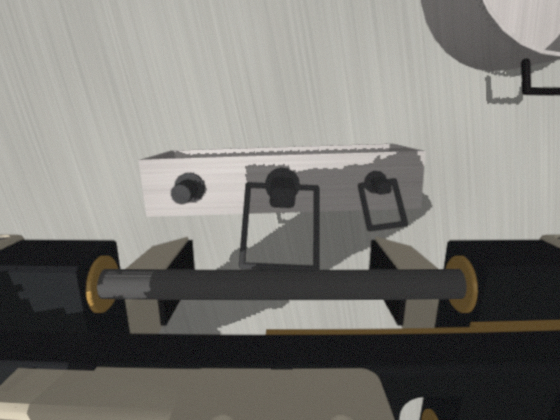

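The wrist view shows the big head at about (283,192), the hinge rod near row 186, and the ring legs at columns 245 and 318 with the bar near row 268. The jaws are nearly aligned with it.

```bash
python3 - <<'E'
from h import *
d=ld('wrist')
for n,a,h in(('hinge',[[247,185],[319,187]],.110),('bar',[[242,266],[318,269]],.156)):
    P=plane(d,a,h);v=P[1]-P[0];print(n,P*1000//1,'len',np.linalg.norm(v),'ang',np.degrees(np.arctan2(v[1],v[0])),'mid',P.mean(0))
C=cloud(d);z=C[...,2];g=d['pixels'].astype(int).sum(2)
for lo,hi in((.15,.17),(.102,.116)):
    m=(z>lo)&(z<hi)&(g<220);m[:160]=0;m[215:]=0;m[:,:262]=0;m[:,305:]=0
    P=C[m]; print(lo,len(P),np.median(P,0),P.min(0),P.max(0)); v,u=np.nonzero(m);print(u.min(),u.max(),v.min(),v.max())
    if len(P)>5: print(cv2.minAreaRect((P[:,:2]*1000).astype(np.float32)))
m=(abs(z-.1)<.006)&(g>350);m[:130]=0;m[220:]=0;m[:,:130]=0;m[:,430:]=0
print('rack top',np.median(z[m]))
for u in(215,330): print(pts(d,[[u,195]]))
t=ld('top');C=cloud(t);z=C[...,2];sub=np.zeros_like(z,bool);sub[185:215,172:206]=1
m=sub&(z>.156)&(z<.17);P=C[m];print('top: head',len(P),cv2.minAreaRect((P[:,:2]*1000).astype(np.float32)),np.median(P,0))
gm=(t['pixels'].astype(int).sum(2)<140)&sub
E
```

```text
hinge [[476. 251. 109.]
 [546. 235. 109.]] len 0.07166661364210439 ang -12.858321611278365 mid [0.51153546 0.24373459 0.11      ]
bar [[462. 187. 156.]
 [529. 170. 156.]] len 0.06945528300313945 ang -13.703973790578708 mid [0.4957962  0.17913794 0.156     ]
0.15 527 [0.5107985  0.24562488 0.16151825] [0.49926675 0.23482981 0.15001187] [0.52232387 0.25421534 0.16423271]
270 295 185 207
((510.806640625, 244.43728637695312), (16.92833709716797, 21.681028366088867), 76.72937774658203)
0.102 450 [0.51279931 0.25185414 0.10469501] [0.49111048 0.23294686 0.10222804] [0.53209663 0.26126987 0.11593849]
262 304 168 195
((512.009033203125, 247.6595001220703), (26.617408752441406, 41.4341926574707), 83.13787078857422)
rack top 0.10019045957677078
[[0.44057125 0.24636863 0.10104268]]
[[0.55699754 0.22294523 0.09986457]]
top: head 138 ((509.2974853515625, 240.47341918945312), (17.57243537902832, 20.666879653930664), 71.6290283203125) [0.50875735 0.24006689 0.16034902]
```

jog_arm(commands="-1 .0025 .0035 -.05 0 0 -.0022;-1 .0025 .0035 -.05 0 0 -.0022;-1 .0025 .0030 -.05 0 0 -.0020;-1 0 0 -.05 0 0 0;-1 0 0 -.05 0 0 0")

```text
clock: 2.15
position: [0.5105, 0.2433, 0.1958]
ee_rot: [3.12, -0.363, -0.001]
force: [0.6, -0.8, 0.6]
width: 0.998
```

jog_arm(commands="-1 0 0 -.06 0 0 0;-1 0 0 -.06 0 0 0;-1 0 0 -.06 0 0 0;-1 0 0 -.045 0 0 0;-1 0 0 0 0 0 0")

```text
clock: 2.65
position: [0.5096, 0.2428, 0.1274]
ee_rot: [3.118, -0.363, -0.004]
force: [-0.1, 0.0, 0.7]
width: 1.0
```

jog_arm(commands="1 0 0 0 0 0 0;1 0 0 0 0 0 0;1 0 0 0 0 0 0;1 0 0 0 0 0 0;1 0 0 0 0 0 0", force=40)

```text
clock: 3.15
position: [0.511, 0.2433, 0.1296]
ee_rot: [-3.12, 0.364, -0.001]
force: [-0.5, -0.2, 0.5]
width: 0.616
```

jog_arm(commands="1 0 0 0 0 0 0;1 0 0 0 0 0 0;1 0 0 0 0 0 0;1 0 0 0 0 0 0;1 0 0 0 0 0 0")

```text
clock: 3.65
position: [0.5108, 0.2432, 0.1292]
ee_rot: [3.12, -0.364, -0.0]
force: [-0.5, 0.0, 0.6]
width: 0.235
```

jog_arm(commands="1 0 0 0 0 0 0;1 0 0 0 0 0 0;1 0 0 0 0 0 0;1 0 0 0 0 0 0;1 0 0 0 0 0 0")

```text
clock: 4.15
position: [0.5108, 0.2432, 0.1292]
ee_rot: [3.12, -0.364, -0.0]
force: [0.1, 0.4, -1.3]
width: 0.239
```

The jaws closed to 22 mm, which matches the head. Lifting.

jog_arm(commands="1 0 0 .02 0 0 0;1 0 0 .04 0 0 0;1 0 0 .05 0 0 0;1 0 0 .06 0 0 0;1 0 0 .06 0 0 0")

```text
clock: 4.65
position: [0.511, 0.2431, 0.1999]
ee_rot: [-3.12, 0.364, -0.001]
force: [-0.6, 0.8, -0.6]
width: 0.235
```

jog_arm(commands="1 0 0 .07 0 0 0;1 0 0 .07 0 0 0;1 0 0 .07 0 0 0;1 0 0 .06 0 0 0;1 0 0 .04 0 0 0")

```text
clock: 5.15
position: [0.5113, 0.2431, 0.2936]
ee_rot: [-3.119, 0.364, -0.003]
force: [-0.1, 1.6, -2.2]
width: 0.235
```

```bash
python3 - <<'E'
from h import *
s=status.observe();print({k:np.round(s[k],3) for k in('clock','position','ee_rot','force','width')})
d=cap('wrist');e=cap('scene');save(np.hstack([d['pixels'][100:320,150:420],cv2.resize(e['pixels'][100:340,270:470],None,fx=1.5,fy=1.5)[:220]]),'w2.png')
d=ld('top');C=cloud(d)
# spindle axis angle: edges from top surface mask via fitLine on left/right sides
E
```

```text
{'clock': np.float64(5.15), 'position': array([0.511, 0.243, 0.294]), 'ee_rot': array([-3.119e+00,  3.640e-01, -3.000e-03]), 'force': array([-0.085,  1.625, -2.246]), 'width': np.float64(0.235)}
```

View pics/w2.png

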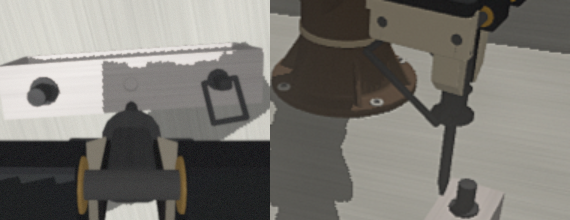

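The pin is out of the rack, held roughly vertical, with its ring still folded back. Carrying it to the hole.

jog_arm(commands="1 0 -.05 0 0 0 0;1 -.0048 -.0833 0 0 0 .0005;1 -.0048 -.1 0 0 0 .0005;1 -.0048 -.1 0 0 0 .0005;1 -.0048 -.1 0 0 0 .0005")

```text
clock: 5.75
position: [0.5041, 0.1106, 0.2901]
ee_rot: [3.121, -0.345, -0.003]
force: [-0.2, 0.2, -2.5]
width: 0.237
```

jog_arm(commands="1 -.0048 -.1 0 0 0 .0005;1 -.0048 -.1 0 0 0 .0005;1 -.0048 -.1 0 0 0 .0005;1 -.0048 -.1 0 0 0 .0005;1 -.0048 -.1 0 0 0 .0005")

```text
clock: 6.25
position: [0.4964, -0.0391, 0.2902]
ee_rot: [3.125, -0.321, -0.003]
force: [1.9, 0.4, -1.2]
width: 0.239
```

jog_arm(commands="1 -.0048 -.1 0 0 0 0;1 0 -.1 0 0 0 0;1 0 -.05 0 0 0 0;1 0 -.0277 0 0 0 0;1 0 0 0 0 0 0")

```text
clock: 6.75
position: [0.4955, -0.1215, 0.2906]
ee_rot: [3.124, -0.324, -0.002]
force: [-0.3, 1.2, -1.8]
width: 0.239
```

```bash
python3 - <<'E'
from h import *
s=status.observe();print({k:np.round(s[k],3) for k in('clock','position','ee_rot','force','width')})
d=cap('wrist');e=cap('scene');t=cap('top')
save(np.hstack([d['pixels'],cv2.resize(e['pixels'][90:290,110:225],None,fx=2.08,fy=2.1,interpolation=cv2.INTER_CUBIC)]),'w3.png')
E
```

```text
{'clock': np.float64(6.75), 'position': array([ 0.496, -0.122,  0.291]), 'ee_rot': array([ 3.124e+00, -3.240e-01, -2.000e-03]), 'force': array([-0.341,  1.151, -1.751]), 'width': np.float64(0.239)}
```

View pics/w3.png

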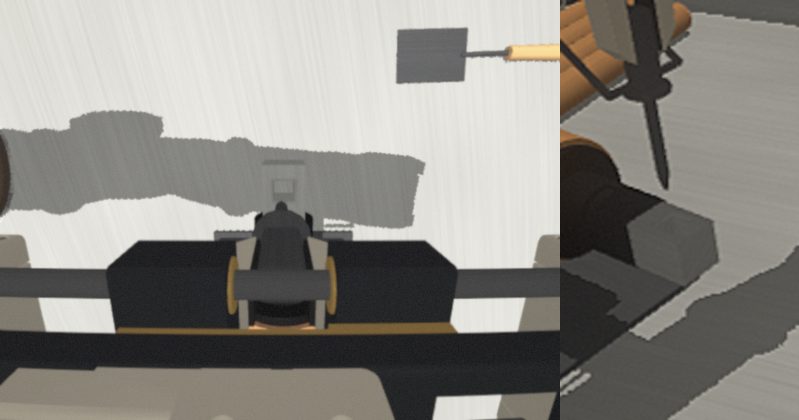

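The wrist view shows the pin tip at (281,204) and the hole at about (284,186). The scene view shows the shank hanging above the spindle. Next is the offset from tip to hole.

```bash
python3 - <<'E'
from h import *
d=ld('wrist');e=ld('scene')
g=cv2.cvtColor(d['pixels'],cv2.COLOR_RGB2GRAY)
np.set_printoptions(linewidth=220,suppress=True)
print('tip z=.18',plane(d,[[281.5,203]],.18))
tp=pts(d,[[281,205],[281,208]]);print('depth tip',tp)
sc=[110+(667.5-560)/2.08,90+186/2.1]
# two-ray nearest point
def tri(d1,a,d2,b):
    A=[];y=[]
    for D,p in((d1,a),(d2,b)):
        r=(rays(D,[p])@D['R'])[0];r/=np.linalg.norm(r);o=-D['R'].T@D['t'];M=np.eye(3)-np.outer(r,r);A.append(M);y.append(M@o)
    x=np.linalg.lstsq(np.vstack(A),np.hstack(y),rcond=None)[0];return x
print('tip tri',tri(d,[281.5,203],e,sc))
print('rows 155-205 cols 278..290');print(g[156:206:2,258:312:3])
C=cloud(e);z=C[...,2]
# shank points in scene
v,u=np.mgrid[0:420,0:560]
m=(u>145)&(u<175)&(v>135)&(v<182)&(z>.175)&(z<.27)&(e['pixels'].astype(int).sum(2)<200)&(C[...,1]>-.2)
P=C[m]
for lo in np.arange(.18,.27,.012):
    q=P[(P[:,2]>=lo)&(P[:,2]<lo+.012)];print(round(lo,3),len(q),q.mean(0) if len(q) else '')
E
```

```text
tip z=.18 [[ 0.49548453 -0.12080533  0.18      ]]
depth tip [[ 0.49609608 -0.11609406  0.20454168]
 [ 0.4961051  -0.11614224  0.21312313]]
tip tri [ 0.49468754 -0.11974678  0.17905773]
rows 155-205 cols 278..290
[[134 132 129 132 134 133 128 130 130 127 131 134 129 133 130 129 130 130]
 [134 131 128 132 132 131 130 131 129 128 132 129 128 130 128 130 128 133]
 [134 132 120 114 118 117 111 117 116 119 117 113 115 116 119 122 131 133]
 [133 130 114 115 110 113 111 112 112 111 111 113 113 113 113 115 127 132]
 [133 131 120 121 120 119 120 121 123 120 120 121 120 122 122 120 129 132]
 [135 135 135 132 137 133 133 138 137 136 140 141 135 133 137 137 133 130]
 [131 135 136 134 135 138 135 139 139 138 142 139 138 134 137 138 129 133]
 [131 134 135 134 136 133 133 139 139 138 139 139 139 136 135 137 132 129]
 [132 134 137 134 136 134 136 138 136 141 141 142 135 133 136 140 131 130]
 [131 134 137 135 136 135 135 138 136 140 141 138 138 131 136 139 132 128]
 [131 134 137 132 136 134 131 139 137 137 141 137 135 133 139 139 131 129]
 [133 137 135 135 135 133 129 132 132 133 135 134 130 135 134 1
[... 660 characters left out ...]
3 119 130 136 136 132 134]
 [131 134 137 131 133 114 113 112 111 115 112 111 121 129 134 135 132 137]
 [131 133 135 134 135 118 116 109 106 112 114 113 122 130 133 135 130 134]
 [138 136 137 133 132 127 121  71  62 111 129 130 130 132 136 137 133 134]
 [135 135 136 133 130 134  90  52  52  67 134 132 133 133 138 134 132 133]]
0.18 18 [ 0.49910021 -0.11682543  0.18684844]
0.192 33 [ 0.50007468 -0.11649789  0.19800063]
0.204 34 [ 0.50009163 -0.11635407  0.2099124 ]
0.216 38 [ 0.4996676  -0.11666424  0.22219408]
0.228 35 [ 0.49977633 -0.1168271   0.23407765]
0.24 38 [ 0.49991486 -0.11655271  0.24608883]
0.252 25 [ 0.50724209 -0.11180598  0.25942181]
0.264 7 [ 0.51295232 -0.11148293  0.26440512]
```

```bash
python3 - <<'E'
from h import *
d=ld('wrist');np.set_printoptions(suppress=True)
h=plane(d,[[283.7,190]],.15)[0];print('hole',h)
print('corners',plane(d,[[273,180],[294,180],[273,200],[294,200],[263,165.5],[306.5,165.5]],.15)*1000)
tip=plane(d,[[281.5,203]],.18)[0];print('tip-hole mm',(tip-h)*1000)
g=cv2.cvtColor(d['pixels'],cv2.COLOR_RGB2GRAY).astype(float)
# spindle yaw: end-face lower edge line
pt=[]
for u in range(266,304):
    c=g[158:172,u];k=np.argmax(np.diff(c,n=1)[3:])+161.5;pt.append((u,k))
vx,vy,x,y=cv2.fitLine(np.array(pt,np.float32),cv2.DIST_HUBER,0,.01,.01).ravel()
P=plane(d,[[265,y+(265-x)*vy/vx],[305,y+(305-x)*vy/vx]],.15);v=P[1]-P[0];print('spindle x yaw',np.degrees(np.arctan2(v[1],v[0])))
E
```

```text
hole [ 0.49845034 -0.11654782  0.15      ]
corners [[ 490.68989671 -105.26469857  150.        ]
 [ 509.696228   -109.24624153  150.        ]
 [ 486.65694374 -123.88699946  150.        ]
 [ 505.96811191 -127.93190926  150.        ]
 [ 484.58372849  -90.23864374  150.        ]
 [ 523.52251084  -98.39469738  150.        ]]
tip-hole mm [-2.96581575 -4.25751634 30.        ]
spindle x yaw -11.829561232871137
```

Tip and hole, both measured in the same camera, differ by about (3, 4) mm, and the spindle yaw of -11.8° matches the tool. I'll correct the position, go down a little and re-check.

jog_arm(commands="1 .005 .006 -.0133 0 0 0;1 .005 .006 -.0133 0 0 0;1 0 0 -.0133 0 0 0;1 0 0 -.0133 0 0 0;1 0 0 0 0 0 0")

```text
clock: 7.4
position: [0.4991, -0.1163, 0.2746]
ee_rot: [3.125, -0.32, -0.002]
force: [-0.3, -0.7, -2.3]
width: 0.239
```

```bash
python3 - <<'E'
from h import *
s=status.observe();print({k:np.round(s[k],3) for k in('clock','position','ee_rot','force','width')})
d=cap('wrist');e=cap('scene')
a=cv2.resize(d['pixels'][150:230,245:325],None,fx=5,fy=5,interpolation=cv2.INTER_CUBIC)
b=cv2.resize(e['pixels'][120:220,110:210],(400,400),interpolation=cv2.INTER_CUBIC)
save(np.hstack([a,b]),'w4.png')
E
```

```text
{'clock': np.float64(7.4), 'position': array([ 0.499, -0.116,  0.275]), 'ee_rot': array([ 3.125e+00, -3.200e-01, -2.000e-03]), 'force': array([-0.296, -0.699, -2.282]), 'width': np.float64(0.239)}
```

View pics/w4.png

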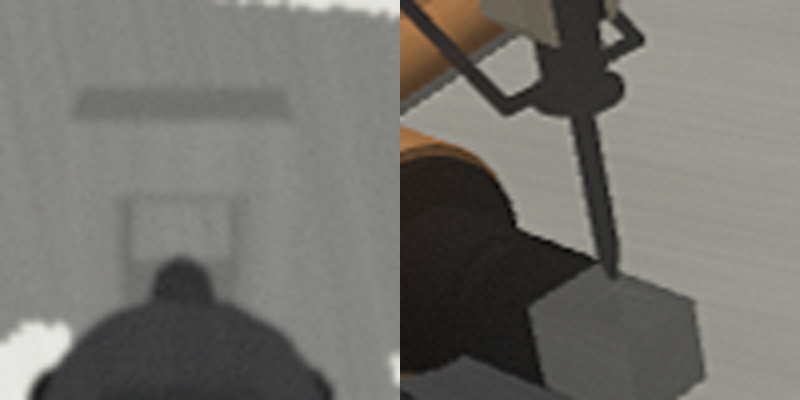

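In the wrist crop the tip sits centred in the hole's columns (about 281, row 201). The scene crop shows the shank right above the hole. I'll compute the residual.

```bash
python3 - <<'E'
from h import *
d=ld('wrist');z=status.observe()['position'][2]+.019-.13
h=plane(d,[[281,199.5],[281,174],[281,189]],.15);print(h,'tip',plane(d,[[281.3,201.5]],z),z)
y=np.array([np.sin(.2065),np.cos(.2065),0]);print('along spindle: hole,end,rim',h@y)
E
```

```text
[[ 0.49855933 -0.11588267  0.15      ]
 [ 0.50320235 -0.09348807  0.15      ]
 [ 0.50049367 -0.10655293  0.15      ]] tip [[ 0.49919273 -0.11422445  0.16418572]] 0.1641857190079703
along spindle: hole,end,rim [-0.01119831  0.01167249 -0.00167019]
```

jog_arm(commands="1 -.001 -.005 -.03 0 0 0;1 0 0 -.033 0 0 0;1 0 0 -.033 0 0 0;1 0 0 -.033 0 0 0;1 0 0 -.02 0 0 0")

```text
clock: 8.0
position: [0.4987, -0.1178, 0.2292]
ee_rot: [3.125, -0.32, -0.002]
force: [0.1, -0.6, -1.6]
width: 0.239
```

jog_arm(commands="1 0 0 -.033 0 0 0;1 0 0 -.033 0 0 0;1 0 0 -.033 0 0 0;1 0 0 -.033 0 0 0;1 0 0 -.02 0 0 0")

```text
clock: 8.5
position: [0.4988, -0.1179, 0.1839]
ee_rot: [3.125, -0.32, -0.001]
force: [-0.2, -0.2, -1.7]
width: 0.235
```

No contact forces, so the pin is going in. A few more millimetres until it seats.

jog_arm(commands="1 0 0 -.006 0 0 0;1 0 0 -.005 0 0 0;1 0 0 -.003 0 0 0;1 0 0 -.003 0 0 0;1 0 0 0 0 0 0")

```text
clock: 9.0
position: [0.4993, -0.118, 0.18]
ee_rot: [-3.125, 0.32, -0.0]
force: [-0.1, -0.3, -1.3]
width: 0.237
```

jog_arm(commands="1 0 0 -.003 0 0 0;1 0 0 -.003 0 0 0;1 0 0 -.003 0 0 0;1 0 0 0 0 0 0;1 0 0 0 0 0 0")

```text
clock: 9.5
position: [0.4994, -0.118, 0.1791]
ee_rot: [-3.124, 0.32, -0.002]
force: [-8.9, 2.5, 23.0]
width: 0.233
```

Contact at 23 N at the predicted height (TCP 0.179), so the collar is seated. Releasing.

jog_arm(commands="1 0 0 .006 0 0 0;-1 0 0 0 0 0 0;-1 0 0 0 0 0 0;-1 0 0 0 0 0 0;-1 0 0 0 0 0 0")

```text
clock: 10.0
position: [0.4992, -0.118, 0.1788]
ee_rot: [3.125, -0.32, -0.0]
force: [0.2, 0.2, -0.4]
width: 0.537
```

jog_arm(commands="-1 0 0 0 0 0 0;-1 0 0 0 0 0 0;-1 0 0 0 0 0 0;-1 0 0 0 0 0 0;-1 0 0 .02 0 0 0")

```text
clock: 10.5
position: [0.4987, -0.1179, 0.1846]
ee_rot: [3.125, -0.32, -0.002]
force: [-0.5, 1.3, 0.0]
width: 0.966
```

jog_arm(commands="-1 0 0 .04 0 0 0;-1 0 0 .07 0 0 0;-1 0 0 .08 0 0 0;-1 0 0 .08 0 0 0;-1 0 0 .03 0 0 0")

```text
clock: 11.0
position: [0.5003, -0.1186, 0.278]
ee_rot: [-3.125, 0.32, -0.006]
force: [0.3, 0.8, 0.4]
width: 0.999
```

```bash
python3 - <<'E'
from h import *
s=status.observe();print({k:np.round(s[k],3) for k in('clock','position','ee_rot','force','width','joints')})
d=cap('wrist');e=cap('scene');cap('top')
a=d['pixels'][130:330,200:370]
b=cv2.resize(e['pixels'][100:230,80:210],(400,400),interpolation=cv2.INTER_CUBIC)
save(np.hstack([cv2.resize(a,(340,400)),b]),'w5.png')
E
```

```text
{'clock': np.float64(11.0), 'position': array([ 0.5  , -0.119,  0.278]), 'ee_rot': array([-3.125,  0.32 , -0.006]), 'force': array([0.273, 0.763, 0.405]), 'width': np.float64(0.999), 'joints': array([-0.428,  0.227,  0.692,  1.806, -0.158,  1.16 ,  0.11 ])}
```

View pics/w5.png

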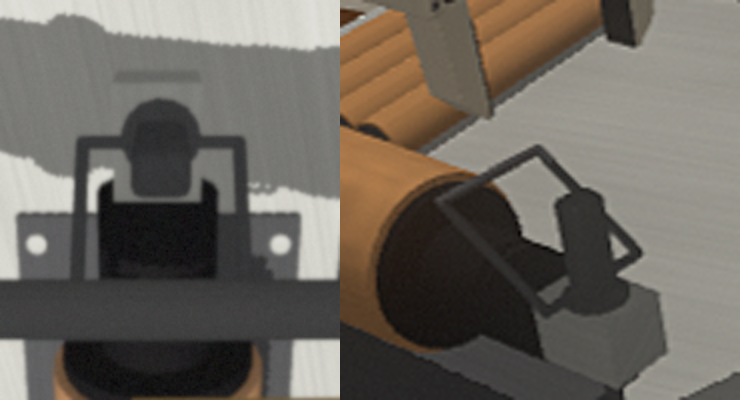

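The pin is seated with the collar flat on the spindle. The ring is still folded back toward the roll and square to it. Moving the shut fingers to behind the cross bar.

jog_arm(commands="1 -.0059 -.0281 0 0 0 0;1 -.0059 -.0281 0 0 0 0;1 -.0059 -.0281 0 0 0 0;1 -.0059 -.0281 0 0 0 0;1 -.0059 -.0281 0 0 0 0")

```text
clock: 11.65
position: [0.49, -0.1612, 0.2748]
ee_rot: [3.125, -0.321, -0.001]
force: [0.1, -0.6, 0.2]
width: 0.612
```

jog_arm(commands="1 -.0059 -.0281 0 0 0 0;1 -.0059 -.0281 0 0 0 0;1 -.0059 -.0281 0 0 0 0;1 -.0059 -.0281 0 0 0 0;1 -.0059 -.0281 0 0 0 0")

```text
clock: 12.15
position: [0.4813, -0.203, 0.275]
ee_rot: [3.125, -0.32, 0.0]
force: [-0.1, 0.5, 0.0]
width: 0.178
```

jog_arm(commands="1 0 0 0 0 0 0;1 0 0 0 0 0 0;1 0 0 0 0 0 0;1 0 0 0 0 0 0;1 0 0 0 0 0 0")

```text
clock: 12.65
position: [0.4816, -0.2019, 0.275]
ee_rot: [-3.125, 0.319, -0.0]
force: [-1.2, -0.5, 1.0]
width: 0.006
```

```bash
python3 - <<'E'
from h import *
np.set_printoptions(suppress=True)
s=status.observe();print({k:np.round(s[k],4) for k in('clock','position','ee_rot','force','width')})
e=ld('scene');print('bar',plane(e,[[113,164.5],[145,149]],.206))
C=cloud(e);m=np.zeros((420,560),bool);m[145:170,108:150]=1;m&=(abs(C[...,2]-.206)<.008)&(e['pixels'].astype(int).sum(2)<200)
P=C[m];print(len(P),P.mean(0),P.min(0),P.max(0))
y=np.array([.205,.979,0]);print('bar along y rel pin',(P-[.499,-.118,0]).mean(0)@y)
print('head',[ (C[v,u]) for v,u in((165,157),(167,158))])
e=cap('scene');save(cv2.resize(e['pixels'][60:230,60:260],(600,510),interpolation=cv2.INTER_CUBIC),'s6.png')
E
```

```text
{'clock': np.float64(12.65), 'position': array([ 0.4816, -0.2019,  0.275 ]), 'ee_rot': array([-3.1252,  0.3189, -0.0001]), 'force': array([-1.2207, -0.5028,  0.9942]), 'width': np.float64(0.0058)}
bar [[ 0.5201122  -0.186729    0.206     ]
 [ 0.4579064  -0.16926244  0.206     ]]
143 [ 0.49152816 -0.1789107   0.20502979] [ 0.45482823 -0.19011743  0.19841868] [ 0.52634169 -0.16097499  0.20885077]
bar along y rel pin -0.06116330219030631
head [array([ 0.5049588 , -0.1140098 ,  0.21062153]), array([ 0.50563606, -0.11229934,  0.20773108])]
```

View pics/s6.png

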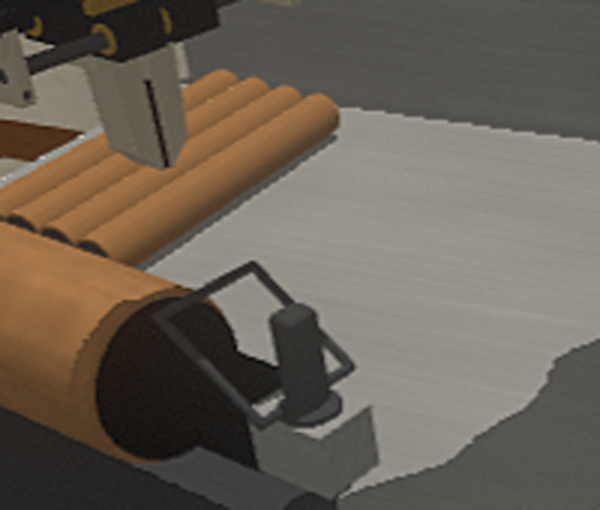

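The picture shows the shut fingers (tip at 165,165) above the roll side of the bar, which runs from (155,318) to (252,265). Going down behind the bar.

jog_arm(commands="1 0 0 -.06 0 0 0;1 0 0 -.07 0 0 0;1 0 0 -.07 0 0 0;1 0 0 -.06 0 0 0;1 0 0 -.02 0 0 0")

```text
clock: 13.2
position: [0.4807, -0.2017, 0.1894]
ee_rot: [-3.125, 0.319, 0.004]
force: [-0.3, 0.1, 0.8]
width: 0.004
```

```bash
python3 - <<'E'
from h import *
s=status.observe();print({k:np.round(s[k],4) for k in('clock','position','ee_rot','force','width')})
e=cap('scene');save(cv2.resize(e['pixels'][100:230,80:230],(600,520),interpolation=cv2.INTER_CUBIC),'s7.png')
E
```

```text
{'clock': np.float64(13.2), 'position': array([ 0.4807, -0.2017,  0.1894]), 'ee_rot': array([-3.125 ,  0.3193,  0.0039]), 'force': array([-0.3399,  0.1112,  0.7988]), 'width': np.float64(0.0039)}
```

View pics/s7.png

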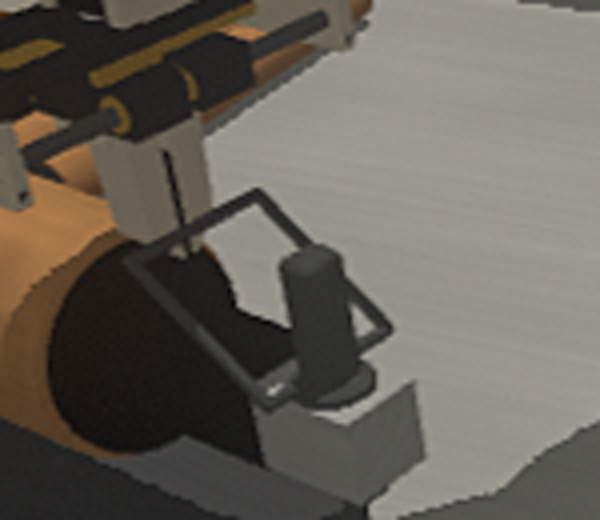

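The fingers are behind the bar and the roll is clear. I'll sweep the bar along its arc.

jog_arm(commands="1 .0062 .0294 0 0 0 0;1 .0041 .0196 .02 0 0 0;1 .0048 .0228 .03 0 0 0;1 .0062 .0294 .0233 0 0 0;1 .0062 .0294 .02 0 0 0")

```text
clock: 13.75
position: [0.4904, -0.1622, 0.2204]
ee_rot: [-3.125, 0.319, -0.003]
force: [-0.7, -0.1, -0.1]
width: 0.002
```

jog_arm(commands="1 .0068 .0326 .0133 0 0 0;1 .0068 .0326 .01 0 0 0;1 .0089 .0424 .0067 0 0 0;1 .0096 .0457 0 0 0 0;1 .0096 .0457 0 0 0 0")

```text
clock: 14.25
position: [0.5024, -0.102, 0.2278]
ee_rot: [-3.125, 0.319, 0.0]
force: [0.7, -0.1, -0.0]
width: 0.002
```

jog_arm(commands="1 .0068 .0326 0 0 0 0;1 0 0 0 0 0 0;1 0 0 .02 0 0 0;1 0 0 .04 0 0 0;1 0 0 .06 0 0 0")

```text
clock: 14.75
position: [0.5037, -0.0945, 0.2647]
ee_rot: [3.125, -0.322, -0.002]
force: [0.1, 1.1, 0.0]
width: 0.002
```

```bash
python3 - <<'E'
from h import *
s=status.observe();print({k:np.round(s[k],4) for k in('clock','position','ee_rot','force','width')})
e=cap('scene');save(cv2.resize(e['pixels'][100:260,80:260],(600,533),interpolation=cv2.INTER_CUBIC),'s8.png')
E
```

```text
{'clock': np.float64(14.75), 'position': array([ 0.5037, -0.0945,  0.2647]), 'ee_rot': array([ 3.1245e+00, -3.2230e-01, -1.5000e-03]), 'force': array([0.0523, 1.0669, 0.0261]), 'width': np.float64(0.0016)}
```

View pics/s8.png

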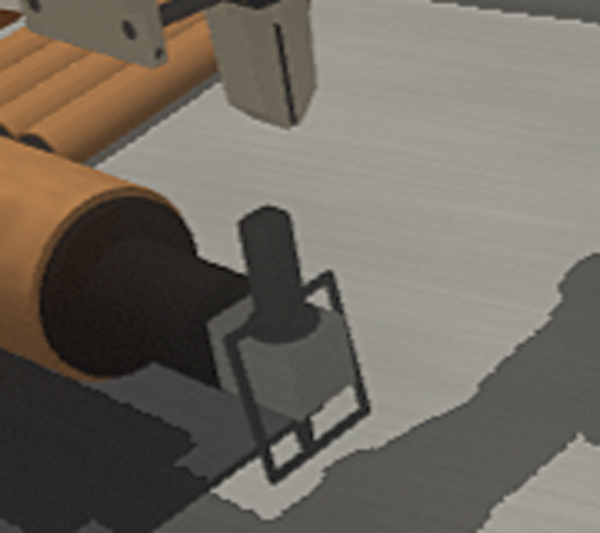

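The ring has gone over the end. It hangs round the spindle with the cross bar underneath (about 320,445), and the fingers are clear. I'll back off, check that it's settled, and hand in.

jog_arm(commands="1 0 0 .08 0 0 0;1 0 0 .08 0 0 0;1 0 0 .04 0 0 0;1 0 0 0 0 0 0;1 0 0 0 0 0 0")

```text
clock: 15.3
position: [0.504, -0.0938, 0.3235]
ee_rot: [-3.125, 0.32, 0.0]
force: [-0.1, 1.3, -0.6]
width: 0.003
```

```bash
python3 - <<'E'
from h import *
a=ld('scene');e=cap('scene');c=np.s_[155:260,120:210]
print('changed px',(abs(a['pixels'][c].astype(int)-e['pixels'][c]).sum(2)>90).sum())
C=cloud(e)
us=np.array([[80+u*.3,100+v*.3] for u,v in((275,478),(318,446),(365,410))]);print('bar pts',pts(e,us))
s=status.observe();print(s['clock'],s['position'],s['force']); print(arm.sign_off())
E
```

```text
changed px 221
bar pts [[ 0.5372522  -0.10749465  0.08006195]
 [ 0.50738984 -0.10096976  0.08013692]
 [ 0.47227755 -0.09373451  0.08041344]]
15.35 [ 0.50377818 -0.09360268  0.32308866] [ 0.13771748 -0.54936225  0.68553678]
the job is handed in; nothing more can be done
None
```

The big linchpin is through the spindle hole and its ring hangs round the free end with the cross bar underneath. I handed the job in at 15.4 s.

- **Pin:** I gripped it by the head and carried it over with the ring still folded back. It went down until the collar seated, at 23 N and at the height predicted for it. I then released it.
- **Ring:** With the fingers shut, I swept the bar up and over the head, and it fell on to closed.
- **Last checks:** The bar measures level at z = 0.080 m along its length, below the spindle's underside at 0.11 m, and is about parallel to the hinge. The tool was about 0.1 m clear of the pin at hand-in, with no contact force.
- **Disagreements:** The top and wrist cameras differed by about 4 mm, so I lined up the pin with the hole using the wrist view only. A frame comparison after the final retreat showed 221 changed pixels around the pin. I took this to be the moving shadow of the arm, since the bar measured where a closed ring should be, but I did not check it separately.

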